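# Shim the chin-rest foot tight in its clamp and hold it

### The job

The slit lamp's chin-rest foot sits loose in its table clamp: one spacer plate already stands in the gap between the foot and the sliding jaw. Stand further spacers upright and squarely beside it in the gap, down on the clamp's base, until the jaw, pushed towards the foot by its black grip post, closes firmly on the stack before it runs out of travel; at least one more is needed, and a spacer that is not needed stays on the table, clear of the clamp. The jaw springs back if let go, so finish while still holding the jaw by its post and pushing it firmly against the stack, touching none of the spacers, with the other things on the table left alone.

Things in the scene. Friction and masses are not known exactly. Their poses are not given: they have to be found in the camera images.
- clamp: dark steel clamp base plate, 90 mm (x) by 250 mm (its y, from -115 to +135 mm), 10 mm thick, fixed to the table; origin on the table; its +y points from the jaw to the foot. Spacers stand on its top, 10 mm above the table, with their x along its x and centred on its x = 0
- foot: fixed grey block on the clamp base, the chin-rest foot, 64 mm (x) by 52 mm (y), 36 mm tall, with a 25 mm steel tube stub up to 76 mm above its underside and 30 mm behind its face; axes parallel to the clamp's; origin at the foot of its flat face towards the jaw (the stack bears on this face, at its own y = 0), at the height of the clamp base's top; bolted at a different distance each time
- jaw (a joint): slide of the jaw along the clamp's +y towards the foot, in m: 0 open (start, its face at the clamp's y = 0), 0.022 at its end stop (face at y = 22 mm). A spring pushes it back open with 1.2 N at 0 rising to 3 N at the stop, plus 0.5 N friction. At the stop the jaw leaves a gap to the foot of 15 to 37 mm, so one or two more spacers are needed; the stack is tight when the jaw is stopped by the stack and not by its end stop
- jaw_face (a point): foot-side flat face of the grey jaw block (64 mm wide, 36 mm tall above the clamp base, 34 mm thick along y), point at its middle, 28 mm above the table; axes as the clamp's
- jaw_grip (a point): point to grip on the jaw's black upright grip post, 85 mm above the table; post 26 mm (clamp x) by 18 mm (clamp y), its top 105 mm above the table, its axis 80 mm behind the jaw face; behind the jaw block only a bar 28 mm above the table joins the two. Axes as the clamp's
- spacer_in: aluminium spacer plate, 14 mm thick (its y), standing upright 75 mm tall (z): lower part 44 mm wide (its x) and 40 mm tall, above it a tab 28 mm wide, 14 mm thick, 35 mm tall (z 40 to 75 mm), meant to be gripped across its 28 mm width; a dark round mark on the lower part is only decoration; 0.10 kg; origin at the centre of its underside; the same after a half turn; starts in the gap, on the clamp base, 1 to 2.5 mm from the foot's face
- spacer_b: aluminium spacer plate, 14 mm thick (its y), standing upright 75 mm tall (z): lower part 44 mm wide (its x) and 40 mm tall, above it a tab 28 mm wide, 14 mm thick, 35 mm tall (z 40 to 75 mm), meant to be gripped across its 28 mm width; a dark round mark on the lower part is only decoration; 0.10 kg; origin at the centre of its underside; the same after a half turn; starts standing on the table on the robot's right (-y)
- spacer_c: aluminium spacer plate, 14 mm thick (its y), standing upright 75 mm tall (z): lower part 44 mm wide (its x) and 40 mm tall, above it a tab 28 mm wide, 14 mm thick, 35 mm tall (z 40 to 75 mm), meant to be gripped across its 28 mm width; a dark round mark on the lower part is only decoration; 0.10 kg; origin at the centre of its underside; the same after a half turn; starts standing on the table on the robot's left (+y)
- wood_cup: open turned wooden cup, 68 mm across, 92 mm tall, origin under its centre; leave alone
- drops: small eye-drop bottle, 28 mm across, 65 mm tall, origin under its centre; leave alone
- jar: jar, 52 mm across, 55 mm tall, origin under its centre; leave alone
- screwdriver: screwdriver lying beyond the clamp, along its x; leave alone
- lens_ring: empty steel lens rim, 38 mm across, 8 mm tall, origin under its centre; leave alone
- penlight: steel penlight lying along its x, 130 by 16 by 16 mm, origin under its middle; leave alone
- occluder: black eye-occluder paddle lying flat, 150 mm long along its x, 8 mm thick, origin under its handle; leave alone
Things that resemble listed ones, but are neither listed nor needed, are in the scene too. Leave any blue or red look-alike of the spacer_c alone.

How it is judged:
By the outcome, as a careful person would: the job done as asked, in the order asked, and still so for the second after the job is handed in, while the arm keeps its last pose, push and grip.
It also fails if it takes over 72 s, if anything falls off the work surface, if the arm or the gripper's body presses on something with over 40 N, if the wrist force passes 120 N, or if a joint passes its speed limit or range.

### The arm

A 6-joint arm with a two-finger parallel gripper is mounted at the origin on the work surface. World frame = base frame: x ahead of the robot, y to its left, z up, the work surface at z = 0. Lengths are in m, angles in degrees, forces in N, time in s.
With the tool pointing down it reaches from about 0.4 to 0.825 m from the base axis. Payload 7 kg.
Tool frame: the origin (TCP) lies midway between the tips of the shut fingers; the grasp point (between the pads) lies ctrl.tcp_to_grasp behind it (ctrl.tcp_to_grasp is the distance from the TCP to the grasp point, in m); z points along the fingers, y is the line along which they close (so a half turn about z gives the same grasp; the last joint's range is limited). The gripper opens to 88 mm and grips with 3 to 60 N. Pads are 19 mm wide; open, the fingers measure 130 mm over their backs; the gripper's body (78 mm by 193 mm) begins 47 mm behind the grasp point.
Start: joints at [-60.098, 20.546, 0.682, 0, -70.136, -16.507], TCP at [0.156, -0.657, 0.227] pointing down, gripper open.
Joint ranges: [-176.03, 176.03], [-82.01, 121.73], [-58.28, 71.71], [-173.87, 95.51], [-174.79, -0.11], [-173.66, 173.66]. Speed limits (degrees/s): [136.94, 136.94, 172.46, 180, 180, 180].

### API

Orientations are given as [roll, pitch, yaw] about the fixed x, y, z axes, in that order (R = Rz(yaw) Ry(pitch) Rx(roll)).
In Python, from plant import ctrl, imaging, close_job gives the robot as it stands.
- The arm moves only by the shell command python3 -m crank 'ROWS'. ROWS is JSON, a list of rows, each a list of 3 entries, a list of its own where there are three numbers: the shift along the world's x, y, z in m, then the turn, a rotation vector about the world's x, y, z in degrees, then the opening, from -1 (shut) to 1 (fully open), so that 0 is half open. A call has 1 to 12 rows; each row shifts and turns the commanded pose from where the row before left it; what a row does not reach is not made up. A row lasts 1/10 s, in which the tool goes at most 50 mm and 8.59 degrees, less where a joint would pass 70% of its speed; a pose out of reach is approached as far as the arm can. A call is refused whole if a number of a shift passes 0.05 or a number of a turn 8.59, either way. A call with a gripper value outside its range is refused whole. The fingers move at their own pace and stop on an object; the grip force is fixed at half the most. Time passes only in rows, so rows that do not move let the fingers close. It gives the time, the measured TCP pose, the force, the opening and the grip force at its end, in the units of the state.
- ctrl.get_obs(): the state, without advancing time (a new reading comes with each control period).
- imaging.snapshot(name): name is "side" or "top"; returns (picture, depth): 480x640x3 uint8, blue, green, red; 480x640 float32, m along the optical axis (not along the pixel's ray), 0 where there is no reading.
- imaging.camera_model(name): a dict with "mtx" (3x3 intrinsics, pixels), "D" ([k1, k2, p1, p2, k3] as OpenCV has them; the pictures are not rectified), "R" (3x3) and "t" (3): a world point X has camera coordinates R X + t. Camera axes: x right, y down, z forward; pixel columns grow to the right and rows downward; lengths in m; the calibration is good to about 2 mm. A picture is of the moment at which its call begins. camera_model takes no time and is no camera call.
- close_job(): hands the job in; it is judged then, once.
The state is a dict: "clock": time; "joint_pos": joint angles; "qvel": joint speeds; "tau": joint torques, N m; "tool_pos": TCP position; "orientation": TCP orientation; "force": force on the tool from outside, world axes, zero at the start; "moment": the same for the moment, N m; "opening": finger opening in m; "gripper_force": force on a finger pad.
Only numpy, scipy, OpenCV 4.12 (cv2) and the standard library are available. Lean on these libraries where they do the work, as an engineer would, in place of code of your own. Each camera call takes 0.05 s, during which the arm holds its last target. There are 200 camera calls.

## Working session

There is one attempt and no reset: what is moved stays moved. The work goes in short steps, Python scripts to look and compute and a shell command to move; the robot and the scene stay as the last step left them, time stands still between calls to the robot, and variables do not carry over. Pictures are saved under pics/ and viewed, at most 10 in all, crops included, and the job is handed in when it is done.

```bash
ls; mkdir -p pics
cat > h.py <<'E'
import numpy as np,cv2
from plant import ctrl,imaging
def ray(cam,uv,z):
    m=imaging.camera_model(cam);K=np.array(m["mtx"]);D=np.array(m["D"]);R=np.array(m["R"]);t=np.array(m["t"])
    p=cv2.undistortPoints(np.array(uv,float).reshape(-1,1,2),K,D).reshape(-1,2)
    d=np.c_[p,np.ones(len(p))]@R; c=-R.T@t
    return c+d*((z-c[2])/d[:,2])[:,None]
def proj(cam,X):
    m=imaging.camera_model(cam)
    return cv2.projectPoints(np.array(X,float).reshape(-1,1,3),cv2.Rodrigues(np.array(m["R"],float))[0],np.array(m["t"],float),np.array(m["mtx"],float),np.array(m["D"],float))[0].reshape(-1,2)
def cloud(cam,depth):
    m=imaging.camera_model(cam);R=np.array(m["R"]);t=np.array(m["t"])
    v,u=np.mgrid[0:480,0:640]
    p=cv2.undistortPoints(np.c_[u.ravel(),v.ravel()].astype(float).reshape(-1,1,2),np.array(m["mtx"]),np.array(m["D"])).reshape(-1,2)
    C=np.c_[p,np.ones(len(p))]*depth.reshape(-1,1)
    return ((C-t)@R).reshape(480,640,3)
E
python3 - <<'E'
from h import *
for n in("top","side"):
    p,d=imaging.snapshot(n);cv2.imwrite(f"pics/{n}0.png",p);np.save(f"{n}0.npy",d)
    m=imaging.camera_model(n);print(n,-np.array(m["R"]).T@m["t"],np.array(m["R"]).round(2).tolist(),m["mtx"][0][0])
o=ctrl.get_obs();print(o,ctrl.tcp_to_grasp)
E
```

```text
pics
top [ 0.35984174 -0.00688216  1.19961782] [[0.01, -1.0, 0.0], [-0.98, -0.01, -0.2], [0.2, 0.0, -0.98]] 451.6107004014327
side [ 0.52027621 -1.03761813  0.6762503 ] [[1.0, -0.04, -0.01], [-0.03, -0.49, -0.87], [0.03, 0.87, -0.49]] 582.2497192608159
{'clock': 0.1, 'joint_pos': array([-6.00982110e+01,  2.05878299e+01,  6.38787632e-01, -1.81704810e-02,
       -7.01365783e+01, -1.65050208e+01]), 'qvel': array([ 0.03454799, -0.13127919,  0.09769038,  0.08313329, -0.00663447,
        0.04806084]), 'tau': array([-2.02228017e-03, -5.84162629e+01,  2.93756121e+01,  7.01556757e+00,
        1.02402279e-02, -8.35417563e-05]), 'tool_pos': array([ 0.1562419 , -0.65620998,  0.2257076 ]), 'orientation': array([ 1.79913054e+02, -7.94860370e-03, -1.66609412e+02]), 'force': array([-0.37630293, -0.68286311, -0.03705793]), 'moment': array([-0.03275186, -0.02301535,  0.01985336]), 'gripper_force': 0.0, 'opening': 0.08770731154333677} 0.0188
```

View pics/top0.png

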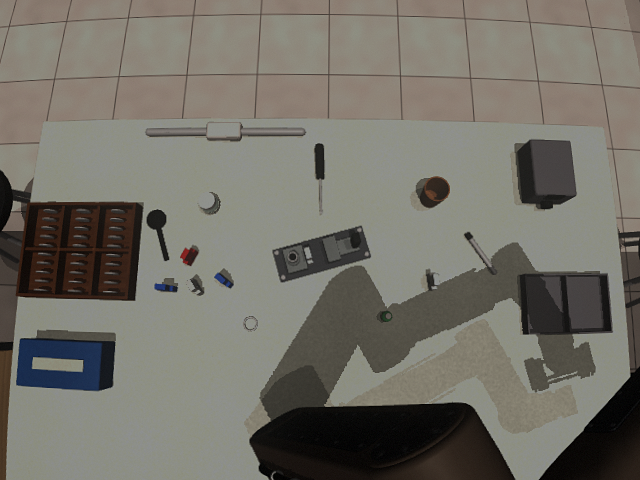

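View pics/side0.png

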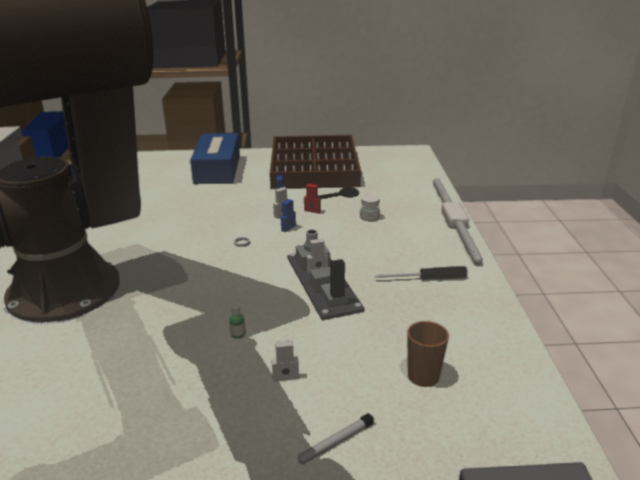

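The top view shows the clamp from (277,265) to (365,240), with the foot at (293,257), spacer_in at (309,254) and the jaw post at (353,241). The grey plate at (432,280) is spacer_b. There are four candidates for spacer_c: blue (166,286), blue (224,279), red (189,256) and grey (196,285). The grey one fits, since the spacers are aluminium. I'll confirm it in a crop.

Run:
```python
from h import *
p=cv2.imread("pics/top0.png");d=np.load("top0.npy");W=cloud("top",d);Z=W[...,2]
s=cv2.imread("pics/side0.png")
def crop(i,x,y,w,h,f):return cv2.resize(i[y:y+h,x:x+w],(400,300),interpolation=cv2.INTER_CUBIC)
cv2.imwrite("pics/m0.png",np.vstack([np.hstack([crop(p,265,210,120,90,0),crop(p,145,235,100,75,0)]),np.hstack([crop(s,270,220,107,80,0),crop(p,400,250,80,60,0)])]))
def box(name,r,lo,hi):
    x,y,w,h=r;m=np.zeros(Z.shape,bool);m[y:y+h,x:x+w]=1;m&=(Z>lo)&(Z<hi)&(d>0)
    q=W[m];
    if len(q)<3: print(name,len(q));return
    R=cv2.minAreaRect((q[:,:2]*1000).astype(np.float32));v,u=np.nonzero(m)
    print(name,len(q),"ctr",np.round(R[0],1),"size",np.round(R[1],1),"ang",round(R[2],1),"mean",q.mean(0).round(4),"uv",u.mean().round(1),v.mean().round(1))
cl=(265,220,115,65)
print("table z",np.median(Z[300:330,260:300]))
box("base",cl,.005,.017);box("base+",cl,.005,.2);box("blocks",cl,.04,.052);box("foot",(280,240,25,35),.038,.056);box("post",(335,225,35,35),.097,.115)
box("tube",(280,235,25,35),.078,.095);box("spin",(300,240,20,30),.072,.095);box("jaw",(315,230,35,35),.038,.056)
box("b_top",(415,260,35,35),.066,.085);box("b_low",(415,260,35,35),.03,.05)
box("c_top",(185,268,22,30),.066,.085);box("c_low",(185,268,22,30),.03,.05)
for n,r in(("blue1",(150,270,32,30)),("blue2",(212,264,26,28)),("red",(175,240,27,30)),("jar",(195,188,28,28)),("ring",(240,312,22,22)),("drops",(372,305,22,20)),("cup",(415,170,40,40))):box(n,r,.02 if n!="ring" else .003,.15)
```

```text
table z 0.00053392705118435
base 1819 ctr [558.4   2.9] size [172.  300.5] ang 1.5 mean [0.549  0.0025 0.01  ] uv 320.8 254.6
base+ 3162 ctr [558.4   2.9] size [172.  300.5] ang 1.5 mean [0.5485 0.0033 0.0274] uv 320.4 253.7
blocks 703 ctr [551.4   2.7] size [ 64.7 193.1] ang 16.4 mean [0.5441 0.0227 0.046 ] uv 312.9 254.2
foot 355 ctr [532.4  67.7] size [64.5 57.4] ang 16.9 mean [0.5312 0.0694 0.0464] uv 294.8 258.9
post 75 ctr [576.9 -84.4] size [24.7 18.8] ang 16.8 mean [ 0.5764 -0.0843  0.1042] uv 355.8 238.0
tube 88 ctr [533.   63.4] size [25.2 45.9] ang 14.3 mean [0.5306 0.0728 0.0859] uv 292.4 256.8
spin 67 ctr [541.2  36.1] size [28.9 13.4] ang 14.9 mean [0.5398 0.0357 0.0841] uv 307.4 253.4
jaw 324 ctr [559.2 -23.7] size [64.7 33.9] ang 16.1 mean [ 0.5581 -0.0239  0.0457] uv 331.0 249.0
b_top 71 ctr [ 479.4 -287. ] size [27.2 15.3] ang 7.7 mean [ 0.4789 -0.2866  0.0741] uv 435.4 279.1
b_low 50 ctr [ 479.3 -287. ] size [43.9 15.7] ang 6.7 mean [ 0.4759 -0.2854  0.0389] uv 431.7 281.7
c_top 73 ctr [458.  329.5] size [28.3 15.4] ang 34.2 mean [0.4585 0.329  0.0747] uv 190.5 284.6
c_low 48 ctr [459.2 328.7] size [45.7 13.1] ang 32.0 mean [0.454  0.3234 0.0404] uv 196.3 287.6
blue1 134 ctr [451.8 407.3] size [42.8 14.2] ang 89.7 mean [0.4511 0.4014 0.0598] uv 164.2 287.5
blue2 121 ctr [476.5 255. ] size [43.8 14.5] ang 52.2 mean [0.4743 0.2507 0.0611] uv 222.7 279.3
red 177 ctr [538.3 348.4] size [16.1 42.9] ang 63.5 mean [0.5364 0.3464 0.0556] uv 187.8 255.0
jar 342 ctr [682.5 308.1] size [47.7 49.5] ang 75.5 mean [0.6806 0.3054 0.0484] uv 207.5 202.1
ring 117 ctr [367.8 185. ] size [54.5 55.4] ang 1.0 mean [0.3655 0.1847 0.0064] uv 250.4 323.4
drops 105 ctr [ 387.7 -165.1] size [26.1 25.4] ang 89.9 mean [ 0.3878 -0.1639  0.0469] uv 385.9 315.8
cup 543 ctr [ 711.5 -294.3] size [67.2 65.2] ang 24.4 mean [ 0.7142 -0.2974  0.0646] uv 435.2 190.4
```

View pics/m0.png

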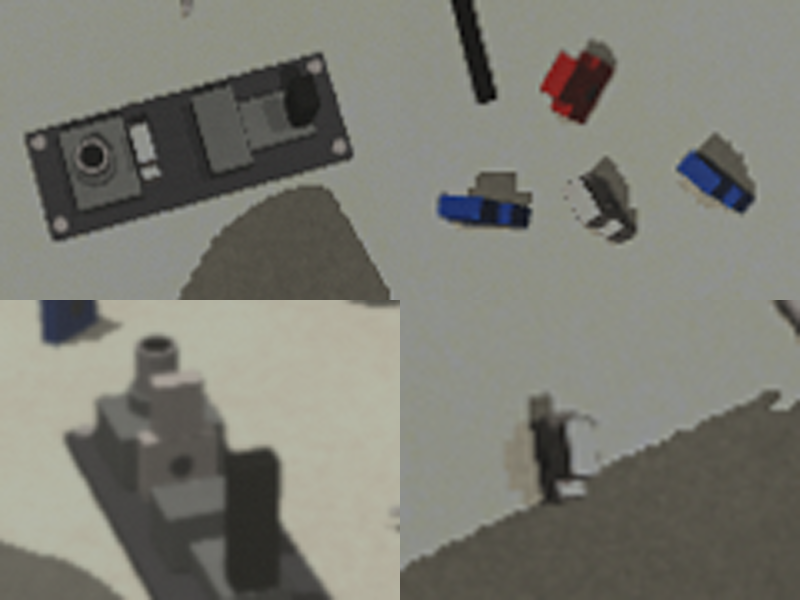

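The crop confirms it: at top-view (196,285) there is one grey aluminium plate between the blue and red look-alikes, so that is spacer_c. All sizes match the description.

The clamp yaw is about 16.4° and the foot face is at clamp y ≈ 55 mm. That leaves about 33 mm at the stop, more than two plates (28 mm), so both spacers are needed. First I'll go above spacer_b.

```bash
python3 -m crank '[[[0.0323,0.0369,0],[0,0,8.38],0.15],[[0.0323,0.0369,0],[0,0,8.38],0.15],[[0.0323,0.0369,0],[0,0,8.38],0.15],[[0.0323,0.0369,0],[0,0,8.38],0.15],[[0.0323,0.0369,0],[0,0,8.38],0.15],[[0.0323,0.0369,0],[0,0,8.38],0.15],[[0.0323,0.0369,0],[0,0,8.38],0.15],[[0.0323,0.0369,0],[0,0,8.38],0.15],[[0.0323,0.0369,0],[0,0,8.38],0.15],[[0.0323,0.0369,0],[0,0,8.38],0.15],[[0,0,0],[0,0,0],0.15],[[0,0,0],[0,0,0],0.15]]'; python3 -c "
from h import *
print(ctrl.get_obs()['joint_pos'])"
```

```text
clock: 1.3
tool_pos: [0.4798, -0.2864, 0.2261]
orientation: [179.9, 0.0, -82.7]
force: [-0.8, -0.2, -0.2]
opening: 0.0502
gripper_force: 0.0
[-1.07668443e+01  9.69777435e+00 -1.41756153e+01 -7.52511667e-03
 -6.61845402e+01  1.80751363e+01]
```

```bash
python3 -m crank '[[[-0.0005,-0.0006,-0.045],[0,0,0],0.15],[[0,0,-0.045],[0,0,0],0.15],[[0,0,-0.045],[0,0,0],0.15],[[0,0,-0.03],[0,0,0],0.15],[[0,0,-0.015],[0,0,0],0.15],[[0,0,0],[0,0,0],0.15]]'; python3 -m crank '[[[0,0,0],[0,0,0],-1],[[0,0,0],[0,0,0],-1],[[0,0,0],[0,0,0],-1],[[0,0,0],[0,0,0],-1]]'
```

```text
clock: 1.9
tool_pos: [0.476, -0.2888, 0.044]
orientation: [179.7, 0.1, -83.0]
force: [0.1, -0.4, 0.3]
opening: 0.0504
gripper_force: 0.0
clock: 2.3
tool_pos: [0.4794, -0.2885, 0.0477]
orientation: [-179.9, -0.0, -82.8]
force: [-0.7, -0.3, 3.7]
opening: 0.0278
gripper_force: 30.0
```

```bash
python3 -m crank '[[[0,0,0.05],[0,0,0],-1],[[0,0,0.05],[0,0,0],-1],[[0,0,0.05],[0,0,0],-1],[[0.0096,0.044,0],[0,0,1.31],-1],[[0.0096,0.044,0],[0,0,1.31],-1],[[0.0096,0.044,0],[0,0,1.31],-1],[[0.0096,0.044,0],[0,0,1.31],-1],[[0.0096,0.044,0],[0,0,1.31],-1],[[0.0096,0.044,0],[0,0,1.31],-1],[[0.0094,0.044,0],[0,0,1.34],-1],[[0,0,0],[0,0,0],-1],[[0,0,0],[0,0,0],-1]]'
python3 - <<'E'
from h import *
p,d=imaging.snapshot("top");s,e=imaging.snapshot("side")
cv2.imwrite("pics/t1.png",p);cv2.imwrite("pics/s1.png",s)
cv2.imwrite("pics/m1.png",np.hstack([cv2.resize(p[180:300,240:400],(400,300)),cv2.resize(s[120:320,200:467],(400,300))]))
W=cloud("side",e)
# lower front face of held plate seen from side: z 0.15-0.19
m=(W[...,2]>.153)&(W[...,2]<.187)&(abs(W[...,0]-.546)<.05)&(abs(W[...,1]-.02)<.05)&(e>0)
q=W[m];print(len(q))
if len(q)>20:
    R=cv2.minAreaRect((q[:,:2]*1000).astype(np.float32));print(R,q.min(0),q.max(0))
    y=np.array([-.2823,.9593]);x=np.array([.9593,.2823]);r=q[:,:2]-[.5544,-.0075]
    a,b=r@x,r@y;print("cl x",np.percentile(a,[1,50,99]),"cl y",np.percentile(b,[1,50,99]),"slope deg",np.degrees(np.polyfit(a,b,1)[0]))
print(ctrl.get_obs()["tool_pos"])
E
```

```text
clock: 3.5
tool_pos: [0.5457, 0.021, 0.1967]
orientation: [-180.0, 0.0, -73.5]
force: [-0.8, -0.4, -0.8]
opening: 0.0276
gripper_force: 30.0
349
((549.6936645507812, 15.087032318115234), (44.53123474121094, 20.67625617980957), 14.158391952514648) [ 5.26882484e-01 -3.83300784e-04  1.53183466e-01] [0.57155997 0.0219865  0.18697717]
cl x [-1.99902878e-02  5.87927911e-05  2.31497248e-02] cl y [0.01468522 0.01892238 0.03262238] slope deg -4.683623597064139
[0.54546275 0.01935952 0.19665769]
```

View pics/m1.png

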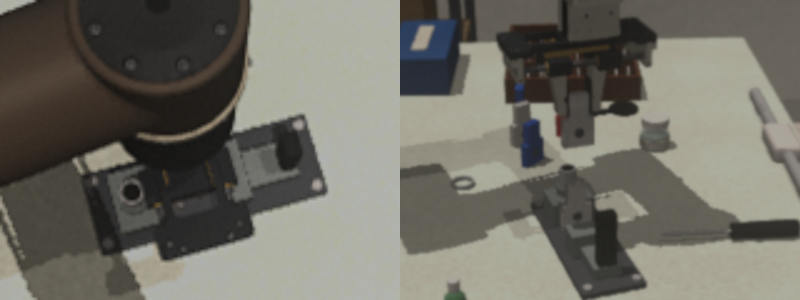

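The top view shows the gripper over the gap at (193,195). In the side view the plate hangs upright at (575,125) in the crop, above the clamp. Next I'll compare it with spacer_in and the jaw in the same side camera.

```bash
cat >> h.py <<'E'
Y=np.array([-.2823,.9593]);X=np.array([.9593,.2823]);O=np.array([.5544,-.0075])
def face(name,W,e,zlo,zhi,ylo,yhi,w):
    r=W[...,:2]-O;a,b=r@X,r@Y
    m=(e>0)&(W[...,2]>zlo)&(W[...,2]<zhi)&(b>ylo)&(b<yhi)&(abs(a)<.04)
    a,b=a[m],b[m]
    if len(a)<10: print(name,len(a));return
    ax=np.percentile(a,[1,99]);k=abs(a)<w;a2,b2=a[k],b[k]
    for _ in range(3):
        f=np.polyfit(a2,b2,1);k=abs(b2-np.polyval(f,a2))<.0025;a2,b2=a2[k],b2[k]
    print(name,len(a2),"x ext",ax.round(4),"face y",round(f[1],4),"std",b2.std().round(4),"slope",np.degrees(f[0]).round(1))
E
python3 - <<'E'
from h import *
e0=np.load("side0.npy");W=cloud("side",e0)
face("in tab0",W,e0,.055,.08,.02,.05,.012)
face("in low0",W,e0,.03,.045,.03,.05,.02)
face("foot0",W,e0,.02,.042,.05,.06,.04)
face("jaw0",W,e0,.03,.043,-.05,-.02,.03)
s,e=imaging.snapshot("side");W=cloud("side",e)
face("held low",W,e,.155,.185,.0,.04,.018)
face("in tab",W,e,.055,.08,.02,.05,.012)
E
```

```text
in tab0 80 x ext [-0.011   0.0177] face y 0.0358 std 0.0016 slope -8.2
in low0 82 x ext [-0.0255  0.0321] face y 0.0354 std 0.0012 slope -1.2
foot0 33 x ext [-0.0282  0.0353] face y 0.0522 std 0.001 slope -0.3
jaw0 53 x ext [-0.0285  0.0033] face y -0.0391 std 0.0018 slope -8.8
held low 181 x ext [-0.0202  0.0238] face y 0.0184 std 0.0012 slope -0.0
in tab 80 x ext [-0.0112  0.0178] face y 0.0352 std 0.0016 slope -8.6
```

```bash
python3 -m crank '[[[0,0,-0.045],[0,0,0],-1],[[0,0,-0.04],[0,0,0],-1],[[0,0,-0.03],[0,0,0],-1],[[0,0,-0.015],[0,0,0],-1],[[0,0,-0.006],[0,0,0],-1],[[0,0,0],[0,0,0],-1],[[0,0,0],[0,0,0],-1]]'; python3 -m crank '[[[0,0,-0.001],[0,0,0],-1],[[0,0,-0.001],[0,0,0],-1],[[0,0,0],[0,0,0],-1]]'
```

```text
clock: 4.35
tool_pos: [0.5465, 0.0195, 0.0615]
orientation: [-179.9, -0.0, -73.6]
force: [-0.0, -0.5, -1.0]
opening: 0.0277
gripper_force: 30.0
clock: 4.65
tool_pos: [0.5463, 0.0199, 0.0592]
orientation: [-179.9, -0.0, -73.6]
force: [0.7, -0.8, 0.7]
opening: 0.0278
gripper_force: 30.0
```

```bash
python3 -m crank '[[[0,0,-0.001],[0,0,0],-1],[[0,0,0],[0,0,0],-1],[[0,0,0],[0,0,0],-1]]'; python3 -m crank '[[[0,0,-0.0007],[0,0,0],-1],[[0,0,0],[0,0,0],-1]]'
```

```text
clock: 4.95
tool_pos: [0.5462, 0.0199, 0.0578]
orientation: [-180.0, -0.0, -73.6]
force: [-0.0, 0.8, 2.3]
opening: 0.0284
gripper_force: 30.0
clock: 5.15
tool_pos: [0.5463, 0.0198, 0.0576]
orientation: [-179.9, -0.0, -73.6]
force: [-1.7, 0.5, 8.4]
opening: 0.0282
gripper_force: 30.0
```

```bash
python3 -m crank '[[[0,0,0],[0,0,0],0.15],[[0,0,0],[0,0,0],0.15],[[0,0,0],[0,0,0],0.15],[[0,0,0.03],[0,0,0],0.15],[[0,0,0.05],[0,0,0],0.15],[[0,0,0.05],[0,0,0],0.15]]'; python3 -m crank '[[[-0.0125,0.0441,0],[0,0,2.44],0.15],[[-0.0125,0.0441,0],[0,0,2.44],0.15],[[-0.0125,0.0441,0],[0,0,2.44],0.15],[[-0.0125,0.0441,0],[0,0,2.44],0.15],[[-0.0125,0.0441,0],[0,0,2.44],0.15],[[-0.0125,0.0441,0],[0,0,2.44],0.15],[[-0.0125,0.0441,0],[0,0,2.44],0.15],[[0,0,0],[0,0,0],0.15],[[0,0,0],[0,0,0],0.15]]'
python3 - <<'E'
from h import *
p,d=imaging.snapshot("top");s,e=imaging.snapshot("side")
W=cloud("side",e);face("b low",W,e,.047,.052,.0,.03,.02);face("b tab",W,e,.057,.08,.0,.03,.012);face("in tab",W,e,.057,.08,.03,.05,.012)
T=cloud("top",d);r=T[...,:2]-O;a,b=r@X,r@Y
m=(T[...,2]>.07)&(abs(a)<.04)&(b>0)&(b<.06)&(d>0);h,_=np.histogram(b[m],np.arange(.01,.06,.003));print(h)
k=m&(b<.032);print(k.sum(),a[k].min(),a[k].max(),b[k].min(),b[k].max(),cv2.minAreaRect((T[k][:,:2]*1000).astype(np.float32)))
cv2.imwrite("pics/m2.png",np.hstack([cv2.resize(p[210:300,265:385],(400,300)),cv2.resize(s[140:300,230:443],(400,300))]))
print(ctrl.get_obs()["tool_pos"])
E
```

```text
clock: 5.75
tool_pos: [0.545, 0.0195, 0.1876]
orientation: [179.8, -0.0, -73.6]
force: [2.5, 0.5, -0.7]
opening: 0.0503
gripper_force: 0.0
clock: 6.65
tool_pos: [0.4576, 0.3293, 0.1862]
orientation: [179.9, -0.0, -56.4]
force: [0.4, -0.2, -0.3]
opening: 0.0504
gripper_force: 0.0
b low 23 x ext [-0.0191  0.0241] face y 0.0197 std 0.0009 slope 0.9
b tab 81 x ext [-0.0113  0.0167] face y 0.0193 std 0.0015 slope -7.8
in tab 10 x ext [-0.0114 -0.0092] face y 0.0716 std 0.0021 slope 184.9
[ 0  0  0  0 12 15 14 14 13  8 14 14 15 13  2  0]
46 -0.014837593603225134 0.013740293722965737 0.022434203320670632 0.0319697327116716 ((546.16455078125, 18.273651123046875), (28.570106506347656, 9.138402938842773), 14.548176765441895)
[0.45821931 0.32780242 0.18651969]
```

View pics/m2.png

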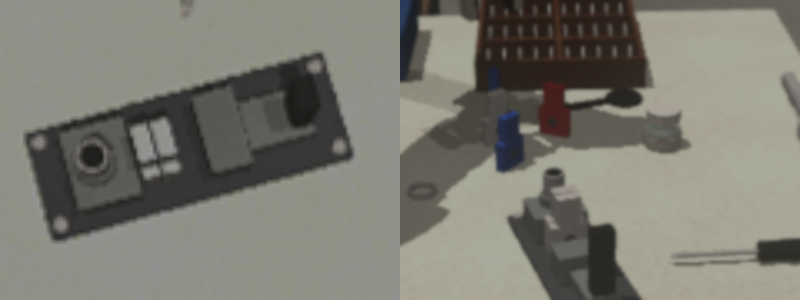

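Spacer_b stands squarely beside spacer_in at (145–175,145) in the top crop, and its front face is at clamp y ≈ 22 mm. Next is spacer_c.

```bash
python3 -m crank '[[[0.0005,0,-0.045],[0,0,0],0.15],[[0,0,-0.045],[0,0,0],0.15],[[0,0,-0.03],[0,0,0],0.15],[[0,0,-0.019],[0,0,0],0.15],[[0,0,0],[0,0,0],0.15],[[0,0,0],[0,0,0],-1],[[0,0,0],[0,0,0],-1],[[0,0,0],[0,0,0],-1],[[0,0,0],[0,0,0],-1]]'; python3 -m crank '[[[0,0,0.05],[0,0,0],-1],[[0,0,0.05],[0,0,0],-1],[[0,0,0.05],[0,0,0],-1],[[0,0,0],[0,0,0],-1],[[0,0,0],[0,0,0],-1]]'
```

```text
clock: 7.65
tool_pos: [0.4593, 0.3289, 0.0491]
orientation: [-179.9, 0.0, -56.5]
force: [-0.6, -0.3, 4.4]
opening: 0.0276
gripper_force: 29.9
clock: 8.15
tool_pos: [0.459, 0.3291, 0.1996]
orientation: [-179.8, 0.1, -56.5]
force: [-0.4, 0.7, -2.2]
opening: 0.0281
gripper_force: 29.9
```

```bash
python3 -m crank '[[[0.0131,-0.0463,0],[0,0,-2.44],-1],[[0.0131,-0.0463,0],[0,0,-2.44],-1],[[0.0131,-0.0463,0],[0,0,-2.44],-1],[[0.0131,-0.0463,0],[0,0,-2.44],-1],[[0.0131,-0.0463,0],[0,0,-2.44],-1],[[0.0131,-0.0463,0],[0,0,-2.44],-1],[[0.0131,-0.0463,0],[0,0,-2.44],-1],[[0,0,0],[0,0,0],-1],[[0,0,0],[0,0,0],-1]]'
python3 - <<'E'
from h import *
s,e=imaging.snapshot("side");W=cloud("side",e)
face("held low",W,e,.157,.187,-.02,.03,.018);face("held low ctr",W,e,.157,.187,-.02,.03,.012);face("b tab",W,e,.057,.08,.0,.03,.012);face("b low",W,e,.047,.052,.0,.03,.02)
E
```

```text
clock: 9.05
tool_pos: [0.5496, 0.0029, 0.1961]
orientation: [179.8, 0.0, -73.8]
force: [0.6, 0.2, -1.3]
opening: 0.028
gripper_force: 29.9
held low 197 x ext [-0.0214  0.023 ] face y 0.004 std 0.0013 slope 0.2
held low ctr 133 x ext [-0.0214  0.023 ] face y 0.0039 std 0.0013 slope 1.6
b tab 82 x ext [-0.012   0.0175] face y 0.0187 std 0.0014 slope -3.6
b low 29 x ext [-0.0191  0.0245] face y 0.02 std 0.0013 slope -3.7
```

```bash
python3 -m crank '[[[0.0006,-0.0019,-0.045],[0,0,0],-1],[[0,0,-0.04],[0,0,0],-1],[[0,0,-0.03],[0,0,0],-1],[[0,0,-0.015],[0,0,0],-1],[[0,0,-0.006],[0,0,0],-1],[[0,0,0],[0,0,0],-1],[[0,0,0],[0,0,0],-1]]'; python3 -m crank '[[[0,0,-0.001],[0,0,0],-1],[[0,0,-0.001],[0,0,0],-1],[[0,0,0],[0,0,0],-1]]';python3 -m crank '[[[0,0,-0.001],[0,0,0],-1],[[0,0,0],[0,0,0],-1],[[0,0,0],[0,0,0],-1]]'
```

```text
clock: 9.8
tool_pos: [0.5516, 0.0033, 0.0626]
orientation: [-179.9, -0.0, -73.5]
force: [-1.0, -0.3, -1.4]
opening: 0.0278
gripper_force: 30.0
clock: 10.1
tool_pos: [0.5514, 0.0026, 0.0604]
orientation: [-179.9, 0.0, -73.6]
force: [0.5, 0.2, -1.1]
opening: 0.0276
gripper_force: 30.0
clock: 10.4
tool_pos: [0.5514, 0.0025, 0.0591]
orientation: [-180.0, -0.0, -73.6]
force: [0.4, -0.4, 0.7]
opening: 0.0278
gripper_force: 30.0
```

```bash
python3 -m crank '[[[0,0,-0.0007],[0,0,0],-1],[[0,0,0],[0,0,0],-1],[[0,0,0],[0,0,0],-1]]'; python3 -m crank '[[[0,0,-0.0005],[0,0,0],-1],[[0,0,0],[0,0,0],-1]]'
```

```text
clock: 10.7
tool_pos: [0.5514, 0.0024, 0.059]
orientation: [-180.0, -0.0, -73.6]
force: [-2.6, -0.0, 6.9]
opening: 0.028
gripper_force: 30.0
clock: 10.9
tool_pos: [0.5515, 0.0024, 0.059]
orientation: [-180.0, -0.0, -73.6]
force: [-4.6, -1.3, 11.9]
opening: 0.0278
gripper_force: 30.0
```

```bash
python3 -m crank '[[[0,0,0],[0,0,0],0.15],[[0,0,0],[0,0,0],0.15],[[0,0,0],[0,0,0],0.15],[[0,0,0.03],[0,0,0],0.15],[[0,0,0.05],[0,0,0],0.15],[[0,0,0.05],[0,0,0],0.15]]'; python3 -m crank '[[[0.00235,-0.0079,0],[0,0,-8.18],0.15],[[0.00235,-0.0079,0],[0,0,-8.18],0.15],[[0.00235,-0.0079,0],[0,0,-8.18],0.15],[[0.00235,-0.0079,0],[0,0,-8.18],0.15],[[0.00235,-0.0079,0],[0,0,-8.18],0.15],[[0.00235,-0.0079,0],[0,0,-8.18],0.15],[[0.00235,-0.0079,0],[0,0,-8.18],0.15],[[0.00235,-0.0079,0],[0,0,-8.18],0.15],[[0.00235,-0.0079,0],[0,0,-8.18],0.15],[[0.00235,-0.0079,0],[0,0,-8.18],0.15],[[0.00235,-0.0079,0],[0,0,-8.2],0.15],[[0,0,0],[0,0,0],0.15]]'
python3 - <<'E'
from h import *
p,d=imaging.snapshot("top");s,e=imaging.snapshot("side")
T=cloud("top",d);r=T[...,:2]-O;a,b=r@X,r@Y
m=(T[...,2]>.066)&(T[...,2]<.095)&(abs(a)<.04)&(b>-.01)&(b<.06)&(d>0);print(np.histogram(b[m],np.arange(-.01,.06,.003))[0])
cv2.imwrite("pics/m3.png",np.hstack([cv2.resize(p[210:300,265:385],(400,300)),cv2.resize(s[180:300,270:430],(400,300))]))
print(ctrl.get_obs()["joint_pos"].round(1))
E
```

```text
clock: 11.5
tool_pos: [0.5504, 0.0022, 0.1884]
orientation: [179.9, -0.0, -73.6]
force: [2.3, 1.3, -0.3]
opening: 0.0506
gripper_force: 0.0
clock: 12.7
tool_pos: [0.577, -0.085, 0.1872]
orientation: [180.0, -0.0, -163.8]
force: [-0.3, -0.6, -0.7]
opening: 0.0505
gripper_force: 0.0
[ 0  0  0  0  0  2 10 15 16 14 11 14 15 14 15  5 12 15 15 15 11  0  0]
[ 10.9  13.6 -14.4  -0.  -62.  -84.3]
```

View pics/m3.png

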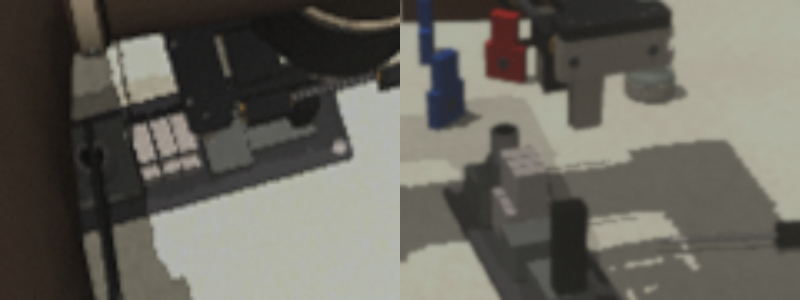

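The three spacers stand in a row, square and parallel, at (135–195,145) in the top crop, and the jaw face is still clear of them. Next I'll grip the post.

```bash
python3 -m crank '[[[0,0,-0.045],[0,0,0],0.15],[[0,0,-0.045],[0,0,0],0.15],[[0,0,-0.031],[0,0,0],0.15],[[0,0,0],[0,0,0],0.15],[[0,0,0],[0,0,0],-1],[[0,0,0],[0,0,0],-1],[[0,0,0],[0,0,0],-1],[[0,0,0],[0,0,0],-1],[[0,0,0],[0,0,0],-1]]'
```

```text
clock: 13.7
tool_pos: [0.5779, -0.0845, 0.068]
orientation: [-180.0, 0.1, -163.6]
force: [-0.3, -0.7, 5.4]
opening: 0.0178
gripper_force: 30.0
```

```bash
python3 -m crank '[[[-0.0006,0.0019,0],[0,0,0],-1],[[-0.0006,0.0019,0],[0,0,0],-1],[[-0.0006,0.0019,0],[0,0,0],-1],[[-0.0005,0.0019,0],[0,0,0],-1],[[-0.0006,0.0019,0],[0,0,0],-1],[[0,0,0],[0,0,0],-1]]'; python3 -m crank '[[[-0.0006,0.0019,0],[0,0,0],-1],[[0,0,0],[0,0,0],-1],[[0,0,0],[0,0,0],-1]]'
```

```text
clock: 14.3
tool_pos: [0.5751, -0.0751, 0.068]
orientation: [-179.9, 0.1, -163.6]
force: [-0.3, -2.1, 5.8]
opening: 0.0178
gripper_force: 30.0
clock: 14.6
tool_pos: [0.5749, -0.0742, 0.068]
orientation: [-179.9, 0.1, -163.6]
force: [3.4, -9.1, 4.5]
opening: 0.018
gripper_force: 30.0
```

```bash
python3 -m crank '[[[-0.0003,0.001,0],[0,0,0],-1],[[0,0,0],[0,0,0],-1],[[0,0,0],[0,0,0],-1]]'; python3 -m crank '[[[-0.0003,0.001,0],[0,0,0],-1],[[0,0,0],[0,0,0],-1],[[0,0,0],[0,0,0],-1]]'
```

```text
clock: 14.9
tool_pos: [0.5748, -0.0741, 0.068]
orientation: [-179.8, 0.1, -163.6]
force: [5.9, -14.3, 3.5]
opening: 0.0179
gripper_force: 30.0
clock: 15.2
tool_pos: [0.5748, -0.0741, 0.0681]
orientation: [-179.8, 0.1, -163.6]
force: [6.6, -19.4, 0.5]
opening: 0.0177
gripper_force: 30.0
```

Run:
```python
from h import *
p,d=imaging.snapshot("top");s,e=imaging.snapshot("side")
T=cloud("top",d);r=T[...,:2]-O;a,b=r@X,r@Y
m=(T[...,2]>.066)&(T[...,2]<.095)&(abs(a)<.04)&(b>-.01)&(b<.06)&(d>0);print(np.histogram(b[m],np.arange(0,.06,.003))[0],T[m][:,2].max(),np.percentile(T[m][:,2],5))
cv2.imwrite("pics/m4.png",np.hstack([cv2.resize(p[220:280,275:355],(400,300),interpolation=cv2.INTER_CUBIC),cv2.resize(s[200:320,250:410],(400,300))]))
```

```text
[ 0  0  0  0  0  0  0  0  0 10 15 14 15 14 15 15 14 15  5] 0.0894169171980933 0.07835666708580534
```

View pics/m4.png

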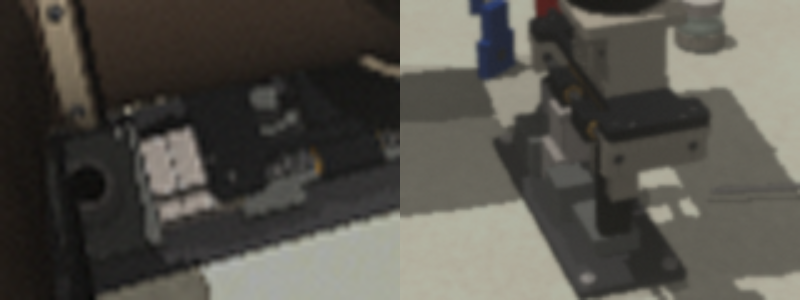

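The stack is closed up with no gaps, at (145–210,160–215) in the top crop. The post is held, and nothing is touching the spacers. The jaw stopped after about 11 mm of its 22 mm travel, with about 20 N of push. I'm handing in the job.

```bash
python3 -c "
from plant import close_job
print(close_job())"
```

```text
the job is handed in; nothing more can be done
None
```

I stood both extra spacers squarely in the gap, then handed in with the jaw held by its post at about 20 N against the three-plate stack, stopped about 11 mm into its 22 mm travel; no verdict came back.

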